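# Lift a finished panel off the drawing machine

## Task

The drawing machine has finished the small wooden panel: first raise the pen fully by pushing the lever's paddle down, while the panel still lies on the bed. Then grip the panel and lift it about 10 cm straight up, and finish with it held there, level and steady in the gripper, pen still raised; do not put it down or let go. Leave the jar, cup and brush where they are.

Things in the scene. Friction and masses are not known exactly. Their poses are not given: they have to be found in the camera images.
- machine: Fixed white drawing machine. Origin on the table, z up. Base plate 12 mm thick, x -75..130, y -193..143 mm in its frame. Bed: two aluminium bars at x 0, y -135 and -35, each 46 (x) by 18 (y) mm, tops at z 42; free space beside and between them down to the plate. Head x -26..93, y 40..100, up to z 87 mm. Guide rods along y at x 100..118, end blocks up to z 52.
- pivot (a point): The pen lever's axle in the head, at x 0, y 70, z 72 mm in the machine's frame; the axle runs along the machine's x axis.
- penlift (a joint): Angle (rad) of the rigid rocking lever: 0 = pen down, 1.0 = pen fully raised (end stop). An 85 mm arm towards the machine's -y carries a short pen (top 40 mm above the axle); a stem towards +y carries the paddle. Pushing the paddle down (2 to 3 N) raises the pen; friction holds it where left. Starts at 0 to 0.2. Fully raised, the pen clears a panel lifted straight up.
- paddle (a point): Centre of the upper face of the lever's flat aluminium paddle, 30 x 28 mm, 6 mm thick, 80 mm from the axle towards the machine's +y, risen (0.65 - joint value) rad above level: about 120 mm above the table with pen down, 45 mm with pen fully up. The arm line from the axle lies in the face.
- pen_tip (a point): Tip of the pen; at joint 0 it is just at the panel's top face, about 10 mm in from the panel's end nearest the head.
- panel: Loose pale wooden panel, 56 (x) by 160 (y) by 20 (z) mm, white face up with thin drawn lines; about 0.16 kg, balanced at its middle. Origin at the centre of its underside, z up. Lies on the two bed bars, underside 42 and top 62 mm above the table, long side nearly along the machine's y, its middle near x 0, y -85 mm of the machine.
- paint_jar: Closed blue paint jar with black cap, 56 mm across, 75 mm high; origin under its centre. Stands on the table beyond the panel's far end. A bystander.
- water_cup: Empty clear plastic cup, 72 mm across, 85 mm high; origin under its centre. Stands on the table beyond the lever end. A bystander.
- brush: Paint brush lying on the table on the robot's side of the machine; origin under its middle. A bystander.
Not all that is in view belongs to the job. What is shaped like the panel but purple or red is not meant.

How it is judged:
By the outcome, as a careful person would: the job done as asked, in the order asked, and still so for the second after the job is handed in, while the arm keeps its last pose, push and grip.
It also fails if it takes over 48 s, if anything falls off the work surface, if the arm or the gripper's body presses on something with over 40 N, if the wrist force passes 120 N, or if a joint passes its speed limit or range.

## Robot

A 6-joint arm with a two-finger parallel gripper is mounted at the origin on the work surface. World frame = base frame: x ahead of the robot, y to its left, z up, the work surface at z = 0. Lengths are in m, angles in rad, forces in N, time in s.
With the tool pointing down it reaches from about 0.3 to 0.775 m from the base axis. Payload 14.6 kg.
Tool frame: the origin (TCP) lies on the centre line of the jaws, within the pads' length; the fingertips stand 8 mm ahead of it and the grasp point (between the pads) lies 11 mm behind it; z points along the fingers, y is the line along which they close (so a half turn about z gives the same grasp; the last joint's range is limited). The gripper opens to 85 mm and grips with 20 to 120 N. Pads are 22 mm wide; open, the fingers measure 114 mm over their backs; the gripper's body (76 mm by 85 mm) begins 54 mm behind the grasp point. The pads swing forward as they close: fully open they stand 13 mm farther back than shut.
Start: joints at [-1.364, 0.3, 1.521, -0, 1.321, -0.067], TCP at [0.149, -0.53, 0.206] pointing down, gripper open.
Joint ranges: [-3.03, 3.03], [-0.79, 2.21], [0.23, 2.52], [-1.04, 4.18], [0, 3.07], [-2.55, 2.55]. Speed limits (rad/s): [2.22, 2.22, 2.57, 3.14, 3.14, 3.14].

## Interface

Orientations are given as a unit quaternion [x, y, z, w].
In Python, from plant import arm, imaging gives the robot as it stands. The module is installed in compiled form; this text tells all that it offers.
- The arm moves only by the tool apply_moves, never from a script. Its argument "deltas" is a list of rows, each a list of 3 entries, a list of its own where there are three numbers: the closure, from 0 (fully open) to 1 (shut), then the shift along the tool's x, y, z in mm, then the turn about the tool's z in rad. In form: [[grip, [tx, ty, tz], turn], ...]. A call has 1 to 12 rows; each row is the pose to reach, as a shift and turn from the pose commanded when the call began, along the tool's axes at that moment; what a row does not reach only later rows make up. A row lasts 1/10 s, in which the tool goes at most 50 mm and 8.59 degrees, less where a joint would pass 70% of its speed; a pose out of reach is approached as far as the arm can. A call with a gripper value outside its range is refused whole. The fingers move at their own pace and stop on an object; "squeeze" is the grip in N (left out, the last holds). Time passes only in rows, so rows that repeat a pose let the fingers close. It gives the time, the measured TCP pose, the force, the opening and the grip force at its end, in the units of the state.
- arm.sense(): the state, without advancing time (a new reading comes with each control period).
- imaging.get_image(name): name is "side" or "top"; returns the picture (400x640x3 uint8, blue, green, red); there is no depth.
- imaging.camera_params(name): a dict with "fx", "fy", "cx", "cy" (pixels), "world_from_camera" (4x4, takes a point from camera to world coordinates). Camera axes: x right, y down, z forward; pixel columns grow to the right and rows downward; lengths in m; the calibration is good to about 2 mm. A picture is of the moment at which its call begins. camera_params takes no time and is no camera call.
- arm.close_job(): hands the job in; it is judged then, once.
The state is a dict: "time_s": time; "joint_pos": joint angles; "dq": joint speeds; "effort": joint torques, N m; "position": TCP position; "ee_rot": TCP orientation; "contact_force": force on the tool from outside, world axes, zero at the start; "moment": the same for the moment, N m; "grip_width": opening from 0.0 (shut) to 1.0 (fully open); "finger_force": force on a finger pad.
Only numpy, scipy, OpenCV 4.12 (cv2) and the standard library are available. Lean on these libraries where they do the work, as an engineer would, in place of code of your own. Each camera call takes 0.05 s, during which the arm holds its last target. There are 200 camera calls.

## Working session

There is one attempt and no reset: what is moved stays moved. The work goes in short steps, Python scripts to look and compute and a tool call to move; the robot and the scene stay as the last step left them, time stands still between calls to the robot, and variables do not carry over. Pictures are saved under pics/ and viewed, at most 10 in all, crops included, and the job is handed in when it is done.

Besides the shell and the picture viewer there is one more tool, called by a JSON object that holds its "fn" and its "kwargs". apply_moves: Moves the arm, as the interface text tells. Its arguments: {"type":"object","properties":{"deltas":{"type":"array"},"squeeze":{"type":"number"}},"required":["deltas"]}

```bash
mkdir -p pics; python3 - <<'E'
from plant import arm, imaging
import cv2,numpy as np
s=arm.sense();print(s)
for n in("side","top"):
    cv2.imwrite(f"pics/{n}0.png",imaging.get_image(n));p=imaging.camera_params(n);print(n,p)
E
```

```text
{'time_s': 0.0, 'joint_pos': array([-1.36361923e+00,  3.00484091e-01,  1.52161625e+00,  8.77464258e-07,
        1.32068092e+00, -6.66167513e-02]), 'dq': array([-1.02219909e-04, -1.90851594e-03,  1.31679208e-03,  4.67482665e-05,
        2.84489026e-04, -3.59192386e-04]), 'effort': array([-2.51424872e-04, -5.43502378e+01, -3.61797810e+01, -7.27741622e-05,
        3.99846205e-03,  1.06041588e-05]), 'position': array([ 0.14864467, -0.52924993,  0.20559933]), 'ee_rot': array([ 9.90644081e-01,  1.36469600e-01, -4.13093150e-05, -5.92864874e-04]), 'contact_force': array([-0.27764283,  0.10878223, -0.30546447]), 'moment': array([-0.00595958,  0.03528876, -0.05386393]), 'finger_force': 0.0, 'grip_width': 1.0024793552258087}
side {'fx': 486.15696191343125, 'fy': 486.15696191343125, 'cx': 317.1695633243123, 'cy': 207.79327452158256, 'world_from_camera': array([[-0.75501776, -0.4131673 ,  0.50915712, -0.18529397],
       [-0.65570291,  0.47412384, -0.58758852,  0.84244728],
       [ 0.00136883, -0.77749558, -0.62888692,  0.92864232],
       [ 0.        ,  0.        ,  0.        ,  1.        ]])}
top {'fx': 368.2674036984096, 'fy': 368.2674036984096, 'cx': 328.2459795365181, 'cy': 200.35005728817416, 'world_from_camera': array([[-1.13641051e-03, -9.92855966e-01,  1.19313615e-01,
         4.12614289e-01],
       [-9.99994476e-01,  7.55622963e-04, -3.23667562e-03,
         3.09938414e-02],
       [ 3.12339659e-03, -1.19316634e-01, -9.92851341e-01,
         1.01505415e+00],
       [ 0.00000000e+00,  0.00000000e+00,  0.00000000e+00,
         1.00000000e+00]])}
```

View pics/side0.png

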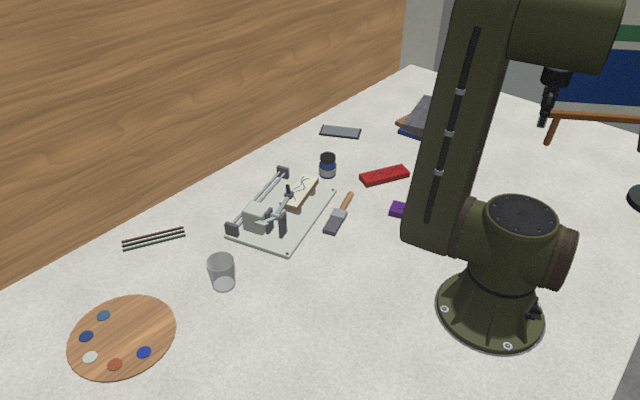

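View pics/top0.png

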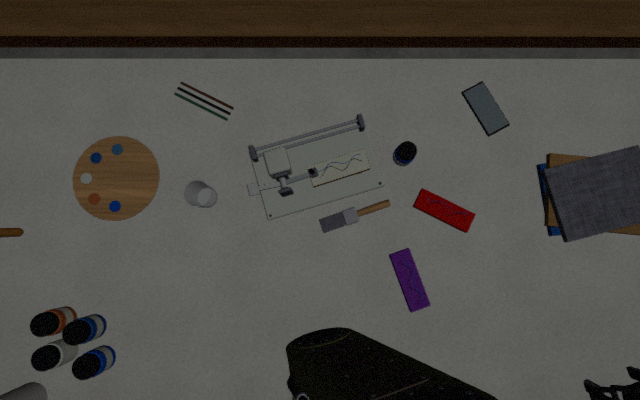

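The side view shows the machine at about (275,215), the cup at (222,272) and the jar at (327,165). In the top view, three things could be taken for the panel: the pale one on the machine bed (340,168), the red one (444,210) and the purple one (410,280). I choose the pale one and will check it in a close crop.

```bash
python3 - <<'E'
import cv2,numpy as np
a=cv2.imread("pics/top0.png")[100:230,230:400];b=cv2.imread("pics/side0.png")[150:265,210:350]
cv2.imwrite("pics/topc.png",cv2.resize(cv2.convertScaleAbs(a,alpha=1.6),None,fx=4.6,fy=4.6,interpolation=cv2.INTER_CUBIC))
cv2.imwrite("pics/sidec.png",cv2.resize(b,None,fx=5,fy=5,interpolation=cv2.INTER_CUBIC))
E
```

```text
(no output)
```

View pics/topc.png

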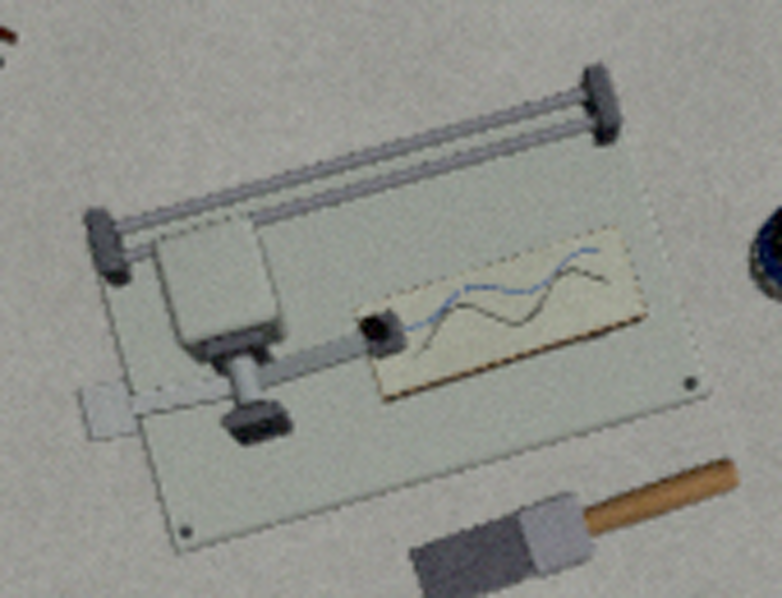

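View pics/sidec.png

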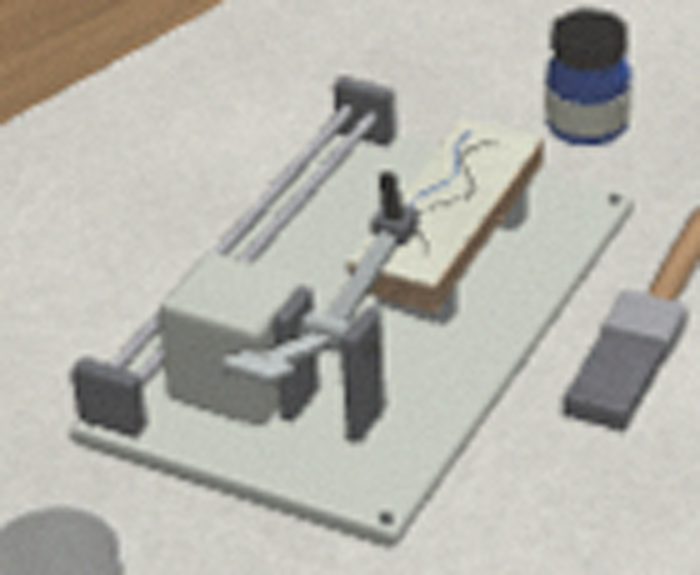

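The crops confirm it. In the top crop the pale panel has face corners (358,310), (618,230), (645,318) and (386,400), the paddle is near (107,411), and the plate corners are (180,550) and (708,393). Now I'll compute positions.

```bash
cat > h.py <<'E'
import numpy as np
from plant import imaging
from scipy.spatial.transform import Rotation as R
def ray(n,u,v,z):
    p=imaging.camera_params(n);T=p["world_from_camera"]
    d=T[:3,:3]@[(u-p["cx"])/p["fx"],(v-p["cy"])/p["fy"],1];o=T[:3,3]
    return o+d*(z-o[2])/d[2]
def proj(n,P):
    p=imaging.camera_params(n);T=p["world_from_camera"]
    c=T[:3,:3].T@(np.array(P)-T[:3,3]);return np.array([p["fx"]*c[0]/c[2]+p["cx"],p["fy"]*c[1]/c[2]+p["cy"]])
def tool(target,s):  # world point -> shift mm in tool axes
    return R.from_quat(s["ee_rot"]).inv().apply(np.array(target)-s["position"])*1000
E
python3 - <<'E'
from h import *
np.set_printoptions(precision=4,suppress=True)
tc=lambda u,v,z:ray("top",(u+.5)/4.6-.5+230,(v+.5)/4.6-.5+100,z)
sc=lambda u,v,z:ray("side",(u+.5)/5-.5+210,(v+.5)/5-.5+150,z)
c=[tc(*p,.062) for p in((358,310),(618,230),(645,318),(386,400))]
print("panel",c,np.mean(c,0))
for i in range(4):e=c[i]-c[i-1];print(np.linalg.norm(e),np.degrees(np.arctan2(e[1],e[0])))
c2=[sc(*p,.062) for p in((350,266),(462,122),(543,143),(437,288))]
print("panel side",np.mean(c2,0)); 
for i in range(4):e=c2[i]-c2[i-1];print(np.linalg.norm(e),np.degrees(np.arctan2(e[1],e[0])))
A=tc(180,550,.012);B=tc(708,393,.012);e=A-B
print("plate",A,B,np.linalg.norm(e),np.degrees(np.arctan2(e[1],e[0])))
yaw=np.arctan2(e[1],e[0])-np.pi/2
Rm=R.from_euler("z",yaw).as_matrix()
O=((A-Rm@[-.075,.143,.012])+(B-Rm@[-.075,-.193,.012]))/2
print("yaw",np.degrees(yaw),"O",O)
A2=sc(398,540,.012);B2=sc(630,200,.012);print("side plate",A2,B2)
print("panel in machine",Rm.T@(np.mean(c,0)-O))
for q in (0,.1,.2,.5,1):
    t=.65-q;P=O+Rm@[0,.07+.08*np.cos(t),.072+.08*np.sin(t)]
    a=proj("top",P);b=proj("side",P)
    print(q,P,(a-[230,100])*4.6,(b-[210,150])*5)
from plant import arm
print(np.degrees(R.from_quat(arm.sense()["ee_rot"]).as_matrix()), R.from_quat(arm.sense()["ee_rot"]).as_matrix())
E
```

```text
panel [array([0.6157, 0.0826, 0.062 ]), array([ 0.6626, -0.0669,  0.062 ]), array([ 0.6109, -0.0818,  0.062 ]), array([0.5635, 0.0664, 0.062 ])] [0.6132 0.0001 0.062 ]
0.05463106286977474 17.277427416470054
0.1567412277321332 -72.59633766299419
0.05370803982707359 -163.98966725755113
0.15555847076597137 107.74943528395067
panel side [0.6109 0.0036 0.062 ]
0.054412225421208237 19.375430359162227
0.15625311088593655 -71.92907292882825
0.05492694898204352 -162.978003701939
0.15400973590232103 107.87761342865296
plate [0.4816 0.19   0.012 ] [ 0.5756 -0.1248  0.012 ] 0.3284728219028569 106.6205590392963
yaw 16.620559039296293 O [0.5933 0.078  0.    ]
side plate [0.4748 0.194  0.012 ] [ 0.5728 -0.1207  0.012 ]
panel in machine [-0.0032 -0.0803  0.062 ]
0 [0.5551 0.2061 0.1204] [118.5323 396.9069] [260.1263 329.0964]
0.1 [0.5538 0.2104 0.1138] [112.7882 401.215 ] [256.7253 343.9512]
0.2 [0.5527 0.2141 0.1068] [108.4918 405.2239] [254.0367 358.6166]
0.5 [0.5507 0.2209 0.084 ] [104.3567 415.1026] [250.4799 399.8003]
1 [0.5518 0.2171 0.0446] [124.6185 423.1477] [259.4869 450.5288]
[[ 55.1622  15.4899  -0.0119]
 [ 15.4899 -55.1622   0.0588]
 [  0.0044  -0.0598 -57.2957]] [[ 0.9628  0.2704 -0.0002]
 [ 0.2704 -0.9628  0.001 ]
 [ 0.0001 -0.001  -1.    ]]
```

{"fn": "apply_moves", "kwargs": {"deltas": [[1, [147, -151, 0], -0.4], [1, [147, -151, 0], -0.4], [1, [147, -151, 0], -0.4], [1, [147, -151, 0], -0.4], [1, [294, -302, 0], -0.8], [1, [294, -302, 0], -0.8], [1, [294, -302, 0], -0.8], [1, [294, -302, 0], -0.8], [1, [440, -454, 0], -1.2], [1, [440, -454, 0], -1.2], [1, [440, -454, 0], -1.2], [1, [440, -454, 0], -1.2]], "squeeze": 40}}

```text
time_s: 1.3
position: [0.4348, 0.0003, 0.2062]
ee_rot: [0.739, 0.673, 0.0, 0.0]
contact_force: [1.2, -1.1, 1.2]
grip_width: 0.001
finger_force: 0.0
```

```bash
python3 - <<'E'
from h import *
from plant import arm
np.set_printoptions(precision=4,suppress=True)
s=arm.sense();print(s["position"],tool([.5505,.212,.170],s),R.from_quat(s["ee_rot"]).as_euler("ZYX"),s["joint_pos"],s["grip_width"])
E
```

```text
[0.4348 0.0003 0.2062] [221.5116  95.5547  36.2001] [1.4778 0.0001 3.1414] [-0.0835  0.0396  1.8255 -0.0001  1.2763  0.0095] 0.0012068741528022686
```

{"fn": "apply_moves", "kwargs": {"deltas": [[1, [110, 48, 0], -0.2], [1, [110, 48, 0], -0.2], [1, [110, 48, 0], -0.2], [1, [221, 95, 0], -0.4], [1, [221, 95, 0], -0.4], [1, [221, 95, 0], -0.4], [1, [221, 95, 36], -0.4], [1, [221, 95, 36], -0.4]]}}

```text
time_s: 2.1
position: [0.5483, 0.2088, 0.1656]
ee_rot: [0.592, 0.806, -0.003, -0.002]
contact_force: [-0.3, 0.1, 0.0]
grip_width: -0.005
finger_force: 0.0
```

```bash
python3 - <<'E'
from h import *
from plant import arm
import cv2
np.set_printoptions(precision=4,suppress=True)
a=imaging.get_image("side");t=imaging.get_image("top")
s=arm.sense();print(s["position"],tool([.5505,.212,.170],s),R.from_quat(s["ee_rot"]).as_euler("ZYX"),s["contact_force"])
print((proj("side",s["position"]-[0,0,.008])-[190,130])*4)
A=cv2.resize(a[130:280,190:340],None,fx=4,fy=4,interpolation=cv2.INTER_CUBIC)
cv2.imwrite("pics/hover.png",A)
E
```

```text
[0.55   0.2086 0.1703] [3.1045 1.4893 0.2969] [ 1.8735  0.     -3.1401] [0.1576 0.484  0.0534]
[286.1801 297.7237]
```

View pics/hover.png

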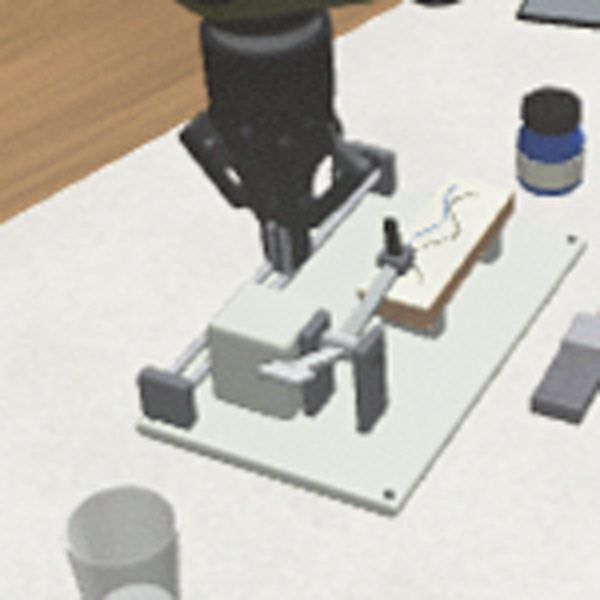

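The hover crop shows the closed fingertips at (287,272), above the paddle at (288,370), with the panel and pen clear. Now I descend and push.

{"fn": "apply_moves", "kwargs": {"deltas": [[1, [2, 1, 20], 0], [1, [3, 1, 40], 0], [1, [3, 1, 50], 0], [1, [3, 1, 58], 0], [1, [4, 1, 65], 0], [1, [4, 1, 72], 0], [1, [5, 1, 79], 0], [1, [6, 1, 86], 0], [1, [7, 1, 92], 0], [1, [8, 1, 97], 0], [1, [8, 1, 97], 0]]}}

```text
time_s: 3.3
position: [0.5486, 0.2169, 0.0725]
ee_rot: [0.592, 0.806, -0.0, -0.0]
contact_force: [0.4, -0.2, -0.2]
grip_width: -0.002
finger_force: 0.0
```

```bash
python3 - <<'E'
from h import *
from plant import arm
import cv2
a=imaging.get_image("side")
s=arm.sense();print(s["position"],s["contact_force"],s["moment"])
cv2.imwrite("pics/push.png",cv2.resize(a[130:280,190:340],None,fx=4,fy=4,interpolation=cv2.INTER_CUBIC))
E
```

```text
[0.54868346 0.21685504 0.0728537 ] [ 0.28321324  0.50029958 -0.22230365] [-0.02865878 -0.00352464 -0.02629344]
```

View pics/push.png

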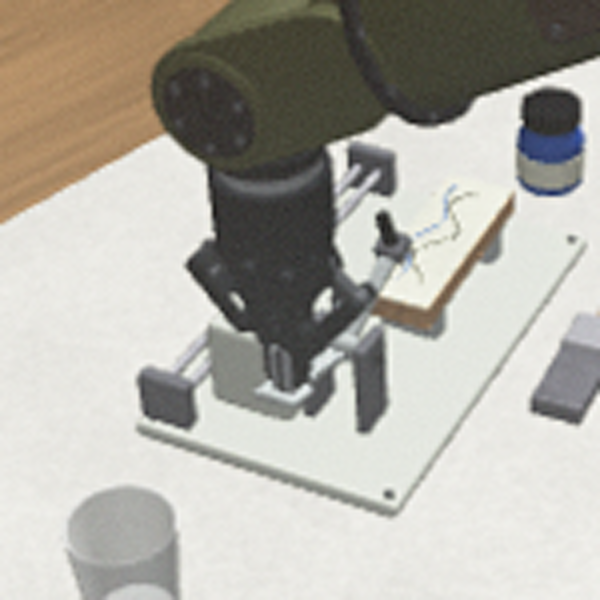

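The crop shows the fingertips at (288,388) on the paddle, which has gone down partway to (285,395); the pen at (388,240) is slightly up. I continue in small steps.

{"fn": "apply_moves", "kwargs": {"deltas": [[1, [1, 0, 5], 0], [1, [1, 0, 10], 0], [1, [2, 0, 14], 0], [1, [2, 0, 17], 0], [1, [2, 0, 17], 0]]}}

```text
time_s: 3.85
position: [0.548, 0.2187, 0.0556]
ee_rot: [0.592, 0.806, -0.0, -0.0]
contact_force: [-0.9, -0.9, 0.5]
grip_width: -0.003
finger_force: 0.0
```

{"fn": "apply_moves", "kwargs": {"deltas": [[1, [0, 0, 3], 0], [1, [0, 0, 5], 0], [1, [0, 0, 5], 0]]}}

```text
time_s: 4.15
position: [0.5481, 0.2187, 0.0509]
ee_rot: [0.592, 0.806, -0.0, -0.0]
contact_force: [1.0, 0.0, -0.3]
grip_width: 0.006
finger_force: 0.0
```

```bash
python3 - <<'E'
from h import *
from plant import arm
import cv2
a=imaging.get_image("side")
s=arm.sense();print(s["position"],s["contact_force"],s["moment"])
cv2.imwrite("pics/push2.png",cv2.resize(a[130:280,190:340],None,fx=4,fy=4,interpolation=cv2.INTER_CUBIC))
E
```

```text
[0.54813409 0.21863249 0.05094978] [-0.38674937 -0.30344359 -0.22035763] [-0.00474666  0.03549301 -0.04058871]
```

View pics/push2.png

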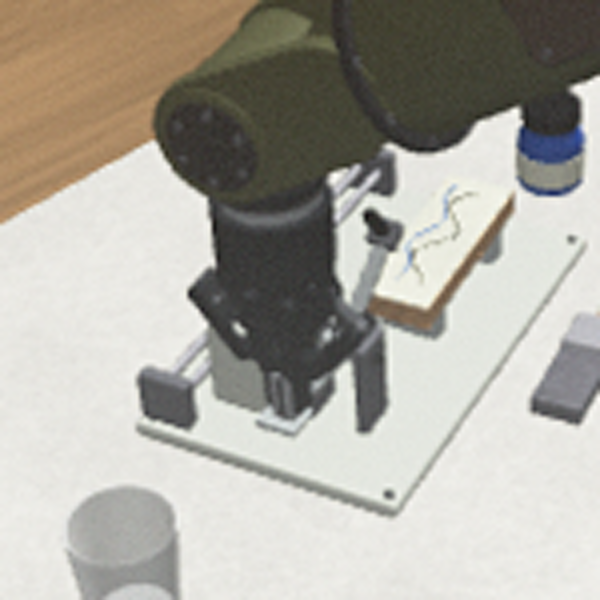

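The crop shows the paddle lower at (285,425) and the pen arm clearly raised, with the pen at (378,225). There is no end-stop force yet, so I continue in small steps.

{"fn": "apply_moves", "kwargs": {"deltas": [[1, [1, 0, 2], 0], [1, [1, 0, 4], 0], [1, [1, 0, 4], 0]]}}

```text
time_s: 4.5
position: [0.5479, 0.2197, 0.0469]
ee_rot: [0.592, 0.806, -0.0, -0.0]
contact_force: [-0.5, -0.1, -0.4]
grip_width: 0.001
finger_force: 0.0
```

{"fn": "apply_moves", "kwargs": {"deltas": [[1, [0, 0, 1], 0], [1, [0, 0, 2], 0], [1, [0, 0, 2], 0]]}}

```text
time_s: 4.8
position: [0.5479, 0.2197, 0.0451]
ee_rot: [0.592, 0.806, -0.0, -0.0]
contact_force: [0.4, -0.1, 1.2]
grip_width: 0.003
finger_force: 0.3
```

{"fn": "apply_moves", "kwargs": {"deltas": [[1, [0, 0, 1], 0], [1, [0, 0, 2], 0], [1, [0, 0, 2], 0]]}}

```text
time_s: 5.1
position: [0.5479, 0.2197, 0.043]
ee_rot: [0.592, 0.806, -0.0, -0.0]
contact_force: [0.2, -1.0, 1.0]
grip_width: -0.0
finger_force: 0.4
```

{"fn": "apply_moves", "kwargs": {"deltas": [[1, [0, 0, 1], 0], [1, [0, 0, 2], 0], [1, [0, 0, 2], 0]]}}

```text
time_s: 5.4
position: [0.548, 0.2197, 0.0411]
ee_rot: [0.592, 0.806, -0.0, -0.0]
contact_force: [0.8, -1.1, 1.1]
grip_width: -0.0
finger_force: 0.4
```

```bash
python3 - <<'E'
from h import *
from plant import arm
import cv2
a=imaging.get_image("side")
s=arm.sense();print(s["position"],s["contact_force"],s["moment"])
print((proj("side",s["position"]+[0,0,-.008])-[240,170])*8)
np.set_printoptions(precision=1,suppress=True)
O=np.array([.590,.080,0]);Rm=R.from_euler("z",17,degrees=True).as_matrix()
for q in(.7,.8,.9,1.):
    L=lambda r,h:(proj("side",O+Rm@[0,.07-r*np.cos(q)+h*np.sin(q),.072+r*np.sin(q)+h*np.cos(q)])-[240,170])*8
    t=.65-q;P=lambda r,x:(proj("side",O+Rm@[x,.07+r*np.cos(t),.072+r*np.sin(t)])-[240,170])*8
    print(q,"armend",L(85,0),"pentop",L(85,40),"pad c",P(.08,0),"outer",P(.094,-.015),P(.094,.015),"axle",P(0,0))
cv2.imwrite("pics/push3.png",cv2.resize(a[170:245,240:300],None,fx=8,fy=8,interpolation=cv2.INTER_CUBIC))
E
```

```text
[0.54793505 0.21974308 0.04108245] [0.70863136 0.20947487 0.31702488] [ 0.00280265 -0.04052819 -0.01335416]
[179.83126773 595.31410186]
0.7 armend [  8445.6 -23406.8] pentop [-1919.  14437.6] pad c [168.3 525.8] outer [187.9 566.6] [107.3 541.1] axle [281.4 373.6]
0.8 armend [ 19024. -62040.] pentop [ -852.1 10554.8] pad c [171.2 542.2] outer [191.3 585.8] [111.1 560.3] axle [281.4 373.6]
0.9 armend [-27312.4 107210.8] pentop [-214.6 8236.4] pad c [175.2 556.7] outer [195.9 602.8] [116.1 577.3] axle [281.4 373.6]
1.0 armend [-5970.2 29262.6] pentop [ 216.9 6669.3] pad c [180.2 569.2] outer [201.8 617.3] [122.4 591.9] axle [281.4 373.6]
```

View pics/push3.png

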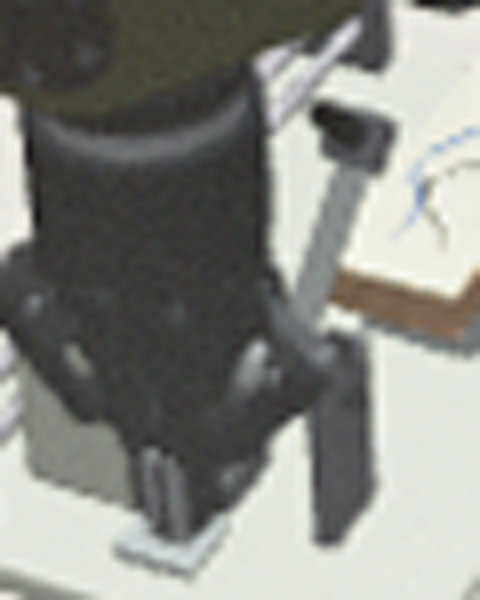

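The crop shows the paddle's outer corners at (193,578) and (113,548), which means a joint value of about 0.75. The fingertips sit higher than nominal, so about 18 mm more is needed. I push on, watching the force.

{"fn": "apply_moves", "kwargs": {"deltas": [[1, [1, 0, 3], 0], [1, [1, 0, 6], 0], [1, [2, 0, 9], 0], [1, [2, 0, 9], 0]]}}

```text
time_s: 5.85
position: [0.5471, 0.2217, 0.0316]
ee_rot: [0.592, 0.806, -0.0, -0.0]
contact_force: [-0.5, -0.5, -0.5]
grip_width: -0.002
finger_force: 0.0
```

{"fn": "apply_moves", "kwargs": {"deltas": [[1, [0, 0, 1.5], 0], [1, [0, 0, 3], 0], [1, [0, 0, 3], 0]]}}

```text
time_s: 6.15
position: [0.5473, 0.2216, 0.029]
ee_rot: [0.592, 0.806, -0.0, -0.0]
contact_force: [0.2, -0.3, 0.6]
grip_width: 0.001
finger_force: 0.2
```

{"fn": "apply_moves", "kwargs": {"deltas": [[1, [0, 0, 1], 0], [1, [0, 0, 2], 0], [1, [0, 0, 2], 0]]}}

```text
time_s: 6.45
position: [0.5474, 0.2216, 0.0271]
ee_rot: [0.592, 0.806, 0.0, 0.0]
contact_force: [0.0, -1.2, 1.1]
grip_width: -0.002
finger_force: 0.5
```

{"fn": "apply_moves", "kwargs": {"deltas": [[1, [0, 0, 1], 0], [1, [0, 0, 2], 0], [1, [0, 0, 2], 0]]}}

```text
time_s: 6.75
position: [0.5474, 0.2216, 0.0251]
ee_rot: [0.592, 0.806, 0.0, -0.0]
contact_force: [1.0, 0.0, 0.7]
grip_width: 0.001
finger_force: 0.5
```

{"fn": "apply_moves", "kwargs": {"deltas": [[1, [0, 0, 1], 0], [1, [0, 0, 2], 0], [1, [0, 0, 2], 0]]}}

```text
time_s: 7.05
position: [0.5473, 0.2216, 0.023]
ee_rot: [0.592, 0.806, -0.0, -0.0]
contact_force: [0.7, -0.4, 2.3]
grip_width: -0.0
finger_force: 0.5
```

```bash
python3 - <<'E'
from h import *
from plant import arm
import cv2
a=imaging.get_image("side")
s=arm.sense();print(s["position"],s["contact_force"],s["moment"])
cv2.imwrite("pics/push4.png",cv2.resize(a[170:245,240:300],None,fx=8,fy=8,interpolation=cv2.INTER_CUBIC))
E
```

```text
[0.5472902  0.22165096 0.0230448 ] [0.503021   0.02217672 0.67790528] [-0.02533347 -0.08829797 -0.0382435 ]
```

View pics/push4.png

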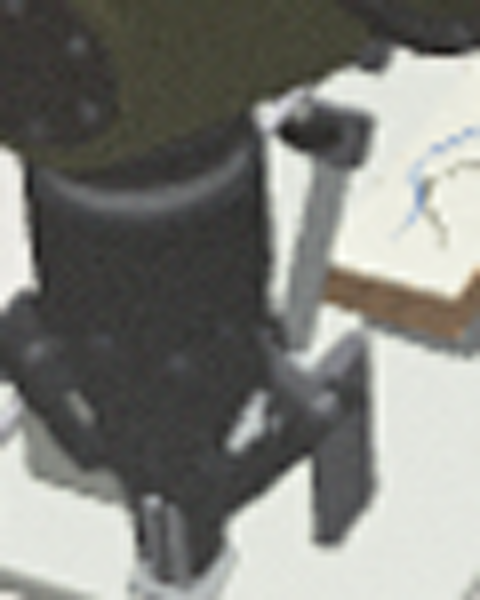

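The crop shows the paddle's outer corner near (205,602), so the joint value is about 0.93. I continue to the end stop.

{"fn": "apply_moves", "kwargs": {"deltas": [[1, [0, 0, 1], 0], [1, [0, 0, 2], 0], [1, [0, 0, 2], 0]]}}

```text
time_s: 7.4
position: [0.5473, 0.2216, 0.0211]
ee_rot: [0.592, 0.806, -0.0, -0.0]
contact_force: [-0.1, -0.1, 2.0]
grip_width: 0.002
finger_force: 0.5
```

{"fn": "apply_moves", "kwargs": {"deltas": [[1, [0, 0, 1], 0], [1, [0, 0, 2], 0], [1, [0, 0, 2], 0]]}}

```text
time_s: 7.7
position: [0.5476, 0.2216, 0.0202]
ee_rot: [0.592, 0.806, 0.0, 0.0]
contact_force: [-4.0, -3.7, 15.2]
grip_width: -0.0
finger_force: 6.2
```

{"fn": "apply_moves", "kwargs": {"deltas": [[1, [0, 0, 1], 0], [1, [0, 0, 1], 0]]}}

```text
time_s: 7.9
position: [0.5478, 0.2216, 0.02]
ee_rot: [0.592, 0.806, 0.0, 0.0]
contact_force: [-8.2, -4.7, 21.2]
grip_width: -0.001
finger_force: 9.7
```

The force rose to 21 N against a hard end stop. I lift off, fly over the raised pen to above the panel, and open the gripper.

{"fn": "apply_moves", "kwargs": {"deltas": [[1, [0, 0, -20], 0], [1, [0, 0, -60], 0], [1, [0, 0, -110], 0], [1, [0, 0, -160], 0], [1, [0, 0, -210], 0], [0.5, [-45, -1, -215], 0], [0, [-90, -2, -215], 0], [0, [-135, -3, -215], 0], [0, [-180, -4, -215], 0], [0, [-229, -5, -215], 0], [0, [-229, -5, -215], 0], [0, [-229, -5, -215], 0]]}}

```text
time_s: 9.1
position: [0.6108, 0.0008, 0.2326]
ee_rot: [0.593, 0.805, -0.0, -0.0]
contact_force: [-0.4, 0.5, -0.3]
grip_width: 1.0
finger_force: 0.0
```

{"fn": "apply_moves", "kwargs": {"deltas": [[0, [0, 0, 40], 0], [0, [0, 0, 80], 0], [0, [0, 0, 110], 0], [0, [0, 0, 110], 0], [0, [0, 0, 110], 0]]}}

```text
time_s: 9.6
position: [0.6111, 0.0025, 0.1242]
ee_rot: [0.592, 0.806, 0.0, 0.0]
contact_force: [-0.3, 0.1, 0.1]
grip_width: 1.002
finger_force: 0.0
```

```bash
python3 - <<'E'
from h import *
from plant import arm
import cv2
np.set_printoptions(precision=4,suppress=True)
a=imaging.get_image("side");t=imaging.get_image("top")
s=arm.sense();print(s["position"],s["contact_force"],s["grip_width"],R.from_quat(s["ee_rot"]).as_euler("ZYX",True),tool([.612,.002,.1],s))
O=np.array([.590,.080,0]);Rm=R.from_euler("z",17,degrees=True).as_matrix()
m=lambda *p:O+Rm@np.array(p)
g=lambda P:(proj("side",P)-[220,145])*8
for q in(.8,.9,1.):
    c,S=np.cos(q),np.sin(q);th=.65-q
    L=lambda r,h:g(m(0,.07-r*c+h*S,.072+r*S+h*c))
    P=lambda r,x:g(m(x,.07+r*np.cos(th),.072+r*np.sin(th)))
    print(q,"armend",L(.085,0),"pentop",L(.085,.04),"padouter",P(.094,-.015),P(.094,.015),"axle",g(m(0,.07,.072)))
M=R.from_quat(s["ee_rot"]).as_matrix()
for sg in(1,-1):print("tip nominal",g(s["position"]+M@[0,sg*.0425,.008]),g(s["position"]+M@[0,sg*.0425,-.005]))
A=a[145:220,220:320]
cv2.imwrite("pics/final.png",cv2.resize(A,None,fx=8,fy=8,interpolation=cv2.INTER_CUBIC))
E
```

```text
[0.6118 0.0021 0.1255] [ 0.041  -0.4527  1.4923] 0.9974356212369916 [107.4015   0.0595 179.8299] [-0.1159  0.0747 25.4875]
0.8 armend [512.6581 336.3382] pentop [470.0912 315.927 ] padouter [351.2601 785.8154] [271.0675 760.326 ] axle [441.3993 573.6329]
0.9 armend [503.4736 333.2948] pentop [457.1276 324.2826] padouter [355.9072 802.7783] [276.1242 777.3052] axle [441.3993 573.6329]
1.0 armend [493.5512 332.6381] pentop [443.8423 335.3287] padouter [361.7857 817.3002] [282.4295 791.871 ] axle [441.3993 573.6329]
tip nominal [528.923  207.3035] [527.6148 177.8547]
tip nominal [741.2067 262.071 ] [741.127  232.3898]
```

View pics/final.png

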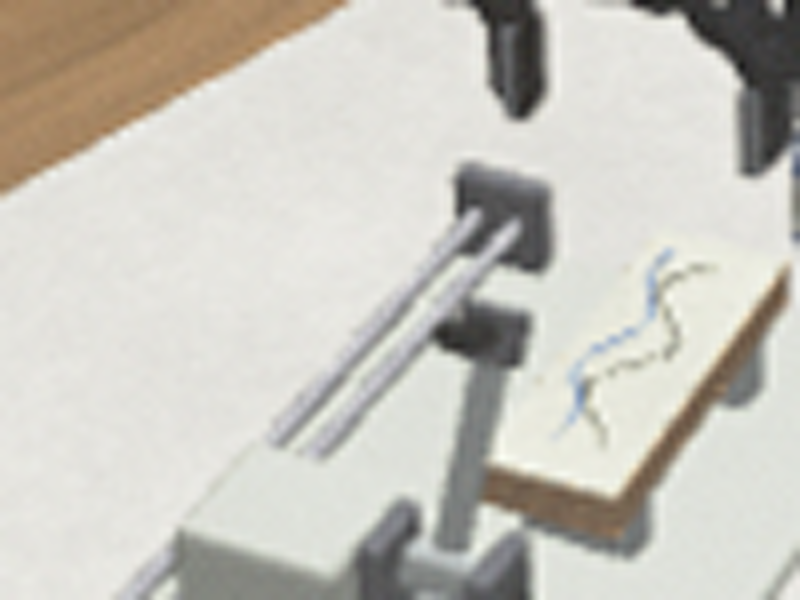

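The crop shows the pen top at (445,332) and the arm-end block at (500,335). This matches the predicted positions for joint 1.0, so the pen is fully raised. The fingertips, at (520,117) and (765,175), straddle the panel but sit some 25–30 mm higher than nominal, which agrees with the paddle contact. I'll therefore go deeper, in stages with force checks.

{"fn": "apply_moves", "kwargs": {"deltas": [[0, [0, 0, 25], 0], [0, [0, 0, 50], 0], [0, [0, 0, 70], 0], [0, [0, 0, 80], 0], [0, [0, 0, 85], 0], [0, [0, 0, 85], 0]]}}

```text
time_s: 10.3
position: [0.6114, 0.0016, 0.0389]
ee_rot: [0.592, 0.806, 0.0, 0.0]
contact_force: [-0.2, 0.8, 0.4]
grip_width: 1.0
finger_force: 0.0
```

```bash
python3 - <<'E'
from h import *
from plant import arm
import cv2
np.set_printoptions(precision=4,suppress=True,linewidth=200)
a=imaging.get_image("side")
s=arm.sense();print(s["position"],s["contact_force"])
M=R.from_quat(s["ee_rot"]).as_matrix()
for sg in(1,-1):
  for dz in(.008,-.012,-.032):print(sg,dz,proj("side",s["position"]+M@[0,sg*.0425,dz]),proj("side",s["position"]+M@[0,sg*.057,dz]))
g=cv2.cvtColor(a,cv2.COLOR_BGR2GRAY)
print(g[160:205,308:322:1])   # robot-side finger
print(g[155:195,278:296:1])   # far finger
E
```

```text
[0.6115 0.0016 0.0393] [-0.4041  0.0878 -0.3384]
1 0.008 [287.4102 194.2891] [283.1412 193.1219]
1 -0.012 [287.1707 189.016 ] [282.8658 187.8548]
1 -0.032 [286.927  183.6514] [282.5857 182.4967]
-1 0.008 [312.9666 201.277 ] [317.4191 202.4945]
-1 -0.012 [312.9465 195.9686] [317.438  197.1801]
-1 -0.032 [312.926  190.5663] [317.4573 191.7715]
[[ 52  55  48  61  88  90 105 145 154 156 169 151  85  83]
 [ 49  58  54  58  72  84  85  92  92 100 101  90 103 115]
 [ 58  56  57  60  54  61  70  74  70  75  72  73  85 100]
 [ 49  54  52  55  57  56  66  66  64  57  51  68  66  74]
 [ 51  55  52  52  52 120 152  62  63  53  54  62  53  60]
 [ 58  57  53  47  51 111 162 118  62  51  57  58  51  60]
 [ 53  49  51  53  52  68 120 135  66  69  49  57  54  61]
 [ 48  61  72  54  57  54  73  89  67  62  48  61  54  56]
 [ 83 163 192  70  50  56  59  73  89  72  51  54  59  58]
 [ 95 190 218  79  57  58  65  71 131 151  47  54  55  56]
 [ 75 132 161  62  59  64  60  63 155 210  41  53  59  55]
 [ 56  72  86  63  63  66  63  54 124 163  49  57  57  56]
 [ 55  57  64  62  69  60  56  57  69  84  54  5
[... 4200 characters left out ...]
221 223 224 227 228 229]
 [ 59  57  60  59  72  90  85  85 163 229 223 222 223 223 227 228 227 231]
 [ 57  55  57  60  77  89  82 117 195 228 224 223 224 225 230 231 232 221]
 [ 53  59  63  68  85  83  77 127 207 225 223 223 225 229 231 219 180 193]
 [ 92  82  78  82  87  83  75 140 226 226 222 222 225 230 228 210 214 219]
 [188 129 104 102  88  79  93 170 228 223 225 227 229 223 199 225 229 229]
 [189 133 122 126 121 161 210 219 225 226 229 230 227 205 207 235 233 217]
 [177 129 126 125 128 177 232 224 219 214 230 231 224 199 190 169 197 228]
 [143 128 131 125 142 203 227 223 224 226 230 230 229 216 149 146 223 232]
 [135 125 130 125 147 209 224 226 232 232 231 232 234 221 145 165 236 231]]
```

Measured from the pixels, the open fingertips are 32 to 35 mm behind the reported TCP, so they are now at about z = 73 mm. I go down 33 mm more, so the tips reach about 39 mm.

{"fn": "apply_moves", "kwargs": {"deltas": [[0, [0, 0, 8], 0], [0, [0, 0, 16], 0], [0, [0, 0, 23], 0], [0, [0, 0, 23], 0]]}}

```text
time_s: 10.75
position: [0.6102, 0.0016, 0.0138]
ee_rot: [0.592, 0.806, -0.001, -0.001]
contact_force: [-0.1, 0.4, 0.8]
grip_width: 0.999
finger_force: 0.0
```

{"fn": "apply_moves", "kwargs": {"deltas": [[0, [0, 0, 4], 0], [0, [0, 0, 8], 0], [0, [0, 0, 10], 0], [0, [0, 0, 10], 0]]}}

```text
time_s: 11.15
position: [0.6108, 0.0016, 0.0049]
ee_rot: [0.592, 0.806, -0.0, -0.0]
contact_force: [0.2, -0.5, -0.6]
grip_width: 0.999
finger_force: 0.0
```

```bash
python3 - <<'E'
from h import *
from plant import arm
import cv2
np.set_printoptions(precision=4,suppress=True,linewidth=200)
a=imaging.get_image("side")
s=arm.sense();print(s["position"],s["contact_force"])
g=cv2.cvtColor(a,cv2.COLOR_BGR2GRAY)
print(g[184:206,306:322:1])
for z in(.02,.03,.04,.05):print(z,proj("side",[*(s["position"][:2]-np.array([.954,.299])*.045),z]))
E
```

```text
[0.6109 0.0015 0.0051] [-0.0511  0.6558  0.8947]
[[233 194  68  48  56  55  60  70  79  60  55  58  57  54  55  53]
 [235 233 185  71  62  52  51  62  68  65  64  67  55  57  56  58]
 [232 235 234 219 195  69  53  59  62  62  66  63  61  56  60  56]
 [230 231 233 239 233 149  52  55  53  65  64  61  58  55  59  60]
 [228 229 232 235 208 111  67  52  62  58  60  60  58  57  62  54]
 [230 230 231 214 140  94  87  65  55  56  61  55  60  57  49  48]
 [228 233 226 164  97  96 100  97  94  59  57  57  65  94 103  81]
 [232 228 180 104  98 102 103  89  99  78  59  56  61 148 212 208]
 [228 200 113  91 100 106 109  85 103  81  58  60  66 156 234 229]
 [202 139  93 109 131 116 109  89 104  86  53  53  65 154 232 225]
 [159 101  97 107 117 112 108  88 103  82  55  58  60 154 229 224]
 [107  96 112 156 155 127 119  85 104  86  59  57  63 150 229 225]
 [ 91 102 158 221 216 213 187  96 100  83  57  53  97 185 227 222]
 [ 96 131 200 227 225 230 206  96 102  80  52  76 158 225 224 223]
 [110 171 224 224 223 226 203  95  99  77  53 135 219 227 222 221]
 [162 220 226 223 222 226 199  90  97 114 167 215 228 225 222 224]
 [220 227 224 221 223 227 210 160 162 169 221 226 223 223 225 222]
 [229 225 223 223 222 223 221 217 219 217 225 222 224 222 222 223]
 [225 223 222 223 223 222 224 223 225 223 224 223 224 224 222 222]
 [223 223 224 223 222 224 222 223 225 223 225 223 224 222 222 222]
 [224 224 223 223 225 221 223 222 223 224 223 223 223 223 223 222]
 [220 223 222 222 223 221 223 225 221 221 221 224 223 223 222 222]]
0.02 [313.9107 204.5111]
0.03 [313.9011 201.8913]
0.04 [313.8915 199.2487]
0.05 [313.8818 196.583 ]
```

The tip bottom is at row 199.5, z ≈ 39 mm, below mid-thickness of the panel as planned. I close the gripper.

{"fn": "apply_moves", "kwargs": {"deltas": [[1, [0, 0, 0], 0], [1, [0, 0, 0], 0], [1, [0, 0, 0], 0], [1, [0, 0, 0], 0], [1, [0, 0, 0], 0], [1, [0, 0, 0], 0]], "squeeze": 40}}

```text
time_s: 11.8
position: [0.6115, 0.0016, 0.0059]
ee_rot: [0.592, 0.806, 0.0, 0.001]
contact_force: [1.0, 1.7, 6.2]
grip_width: 0.648
finger_force: 43.3
```

{"fn": "apply_moves", "kwargs": {"deltas": [[1, [0, 0, -2], 0], [1, [0, 0, -5], 0], [1, [0, 0, -5], 0]]}}

```text
time_s: 12.1
position: [0.6108, 0.0015, 0.0103]
ee_rot: [0.592, 0.806, -0.0, -0.0]
contact_force: [0.4, -0.1, -0.9]
grip_width: 0.648
finger_force: 42.7
```

{"fn": "apply_moves", "kwargs": {"deltas": [[1, [0, 0, -6], 0], [1, [0, 0, -15], 0], [1, [0, 0, -26], 0], [1, [0, 0, -38], 0], [1, [0, 0, -50], 0], [1, [0, 0, -62], 0], [1, [0, 0, -74], 0], [1, [0, 0, -84], 0], [1, [0, 0, -91], 0], [1, [0, 0, -95], 0], [1, [0, 0, -95], 0], [1, [0, 0, -95], 0]]}}

```text
time_s: 13.3
position: [0.6107, 0.0016, 0.1047]
ee_rot: [0.592, 0.806, -0.0, -0.0]
contact_force: [-0.1, 0.9, -2.0]
grip_width: 0.646
finger_force: 42.8
```

```bash
python3 - <<'E'
from h import *
from plant import arm
import cv2
np.set_printoptions(precision=4,suppress=True,linewidth=200)
a=imaging.get_image("side");t=imaging.get_image("top")
s=arm.sense();print(s["position"],s["contact_force"],s["moment"],s["grip_width"],s["finger_force"])
cv2.imwrite("pics/end_side.png",a)
# predicted corners of lifted panel: top z .162, bottom z .142
C=np.array([.612,.002]);u=np.array([-.299,.954]);w=np.array([.954,.299])
for z in(.162,.142):
  for i,j in((1,1),(1,-1),(-1,-1),(-1,1)):print(z,i,j,proj("side",[*(C+u*.08*i+w*.028*j),z]))
hsv=cv2.cvtColor(a,cv2.COLOR_BGR2HSV)
m=cv2.inRange(hsv,(8,70,50),(22,255,230));m[:130]=0;m[215:]=0;m[:,:255]=0;m[:,345:]=0
n,l,st,c=cv2.connectedComponentsWithStats(m)
for k in range(1,n):
  if st[k,4]>15:
    ys,xs=np.where(l==k);print(st[k],c[k],"left",xs.min(),ys[xs==xs.min()],"right",xs.max(),ys[xs==xs.max()])
    if st[k,4]>40:print([(x,ys[xs==x].min(),ys[xs==x].max()) for x in range(xs.min(),xs.max()+1,4) if (xs==x).any()])
b=cv2.imread("pics/final.png")
g=cv2.cvtColor(a,cv2.COLOR_BGR2GRAY);print(g[180:194,272:290])
E
```

```text
[0.6107 0.0016 0.1046] [-0.1514 -0.5877 -1.9337] [ 0.059   0.0069 -0.0309] 0.648605220270576 42.78586149215698
0.162 1 1 [277.2228 173.9519]
0.162 1 -1 [295.6497 178.7262]
0.162 -1 -1 [319.1084 149.7261]
0.162 -1 1 [301.8519 145.6758]
0.142 1 1 [277.5862 179.8839]
0.142 1 -1 [295.8434 184.6905]
0.142 -1 -1 [319.0823 155.4718]
0.142 -1 1 [301.9747 151.388 ]
[255 130  32  20 343] [265.6531 136.3703] left 255 [130 131 132 133 134 135 136 137 138 139 140 141 142 143 144 145 146 147 148 149] right 286 [132]
[(255, np.int64(130), np.int64(149)), (259, np.int64(130), np.int64(147)), (263, np.int64(130), np.int64(144)), (267, np.int64(130), np.int64(142)), (271, np.int64(130), np.int64(140)), (275, np.int64(130), np.int64(138)), (279, np.int64(130), np.int64(133)), (283, np.int64(130), np.int64(133))]
[280 168  28  17 123] [293.2439 178.1382] left 280 [176 177 178 179] right 307 [168 169 170 171]
[(280, np.int64(176), np.int64(179)), (284, np.int64(177), np.int64(180)), (288, np.int64(178), np.int64(181)), (292, np.int64(179), np.int64(182)), (296, np.int64(180), np.int64(184)), (300, np.int
[... 525 characters left out ...]
114 115 170 229 228 224]
 [203 195 141  88  81  87  66  61  68  73  78  87  83  84 163 228 225 225]
 [204 153  75  53  55  51  60  61  58  57  77  90  83  89 159 231 225 224]
 [172 135  95  43  58  58  57  59  58  63  74  88  85 123 195 228 223 222]
 [140 186 190  99  66  55  58  62  65  75  91  88  80 126 210 227 223 224]
 [186 224 225 209 195 150  92  84  82  84  86  87  74 147 226 224 225 225]
 [221 225 224 228 226 218 192 128 102 107  87  80  91 172 229 226 223 225]
 [224 223 224 224 226 220 191 134 125 126 124 161 208 217 226 225 225 222]
 [224 223 223 223 225 221 180 130 129 125 129 182 230 224 226 223 225 223]
 [222 223 222 220 225 214 148 126 130 127 146 204 227 222 222 223 224 223]]
```

The panel has been lifted about 99 mm. Its edges fall where predicted for a level panel, the grip is 43 N and the load about 1.9 N. The pen block's pixels are unchanged, so the pen is still raised. I hand the job in.

```bash
python3 -c "
from plant import arm
print(arm.close_job())"
```

```text
the job is handed in; nothing more can be done
None
```

The job is handed in at about 13 s: I raised the pen to its end stop first, then gripped the panel and lifted it about 99 mm; it is held level and steady with the pen still up, and I touched nothing else.

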